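Hang up the sampling pail

TASK

Swing the steel pail's bail upright while the pail still stands on the bench, then hang the pail by it on the drying stand, with the green bail grip lying in both prongs of the hook and the pail hanging free and upright. Lower it onto the hook gently; do not tip, drop or bang it, and leave everything else on the bench where it is.

Things in the scene. Friction and masses are not known exactly. Their poses are not given: they have to be found in the camera images.
- pail: Loose open steel pail, 85 mm high, 0.35 to 0.7 kg. Origin: centre of its underside, z up. Outer radius 54 mm at the bottom, 64 mm at 78 mm height, then a rim band of radius 67 mm to the top. The bail is hinged on its y axis at y = +-74 mm, 75 mm above the underside; at the start it lies flat towards the pail's own -x, which points roughly away from the robot.
- bail (a joint): Angle of the bail about the pail's +y, rad: 0 = level, flat round the rim on the pail's -x side; 1.57 = upright; up to 2.9 = over to the +x side. Start: between -0.2 and 0.1, stops at -0.25. The stiff hinge (0.035 N m) lets it stay at any angle it is left at; its middle needs about 1 N to swing.
- bail_grip (a point): Centre of the bail's straight green grip: 11 mm thick, 96 mm long along the pail's y, 78 mm from the hinge line; at angle a it is at x = -78 cos a, z = 75 + 78 sin a mm in the pail's frame. 6 mm wires run from its ends to (x -32, y +-74) and to the hinge. Lying flat it is only 6 mm off the rim, too close for a finger to go down between, but open below and outside.
- stand: Fixed drying stand. Origin: on the bench straight below the hook's seat, z up; its own -x is the open side of the hook (roughly to the robot). Foot plate 12 mm thick, x = +25 to +175, y = +-75 mm; 14 mm post at x = +115 mm with a blue clamp; nothing above 232 mm. Two parallel steel prongs 8 mm thick at y = -32 and +32 mm (56 mm free between) come from a crossbar at x = +115 mm.
- hook_seat (a point): Where the centre of the bail grip lies when home in the V of both prongs, the grip along the stand's y: midway between the prongs, 218 mm above the bench; axes as the stand's.
- hook_tips (a point): Midway between the two red prong tips: 18 mm to the stand's -x of the seat, 227 mm above the bench (tops at 232 mm). Prong centreline: from the tips down to the V bottom 205 mm high (x = -2 mm), up to 219 mm (x = +20 mm), then level to the crossbar.
- wash_bottle: Loose white wash bottle, radius 36, 200 mm high with its spout. Origin: centre of the underside. Bystander.
- notebook: Loose grey notebook lying flat, 140 x 200 x 18 mm. Origin: centre of the underside. Bystander.
- jar0: Loose white sample jar with red cap, radius 26, 75 mm high. Origin: centre of the underside. Bystander.
- jar1: As jar0. Bystander.
- jar2: As jar0. Bystander.
- dishes: Loose closed glass dish, radius 45, 27 mm high. Origin: centre of the underside. Bystander.
Not all that is in view belongs to the job. Leave any blue or pink look-alike of the pail alone.

How it is judged (in metres and radians):
On the way, in this order (a step that is already met when the one before it is completed fails the run):
1. the bail stands upright (within about 16 degrees) while the pail stands on the bench (value of joint bail between 1.29 and 1.85 rad and height (world z) of pail below 0.006 m and angle between pail's own z axis and vertical below 0.1 rad), for 0.3 s.
2. the pail is lifted clear of the bench (height (world z) of pail above 0.03 m), for 0.2 s.
At the end, for the whole second after the job is handed in: The pail hangs at rest from the hook: the middle of the green grip within 12 mm (along the prongs), 20 mm (sideways) and 10 mm (height) of the hook's seat, the stand carrying it, the pail clear of the bench and within 23 degrees of upright, and the robot clear of everything (x of bail_grip in the frame of hook_seat between -0.012 and 0.012 m and y of bail_grip in the frame of hook_seat between -0.02 and 0.02 m and z of bail_grip in the frame of hook_seat between -0.01 and 0.01 m and angle between pail's own z axis and vertical below 0.4 rad and contact force between pail and stand above 1.5 N and height (world z) of pail above 0.04 m and linear speed of pail below 0.05 m/s and velocity of joint bail between -0.5 and 0.5 rad/s); the robot touches nothing.
It fails at once if the pail is tipped more than 34 degrees (angle between pail's own z axis and vertical above 0.6 rad).
It fails at once if the pail is banged against the stand (more than 60 N) (contact force between pail and stand above 60 N).
It fails at once if the pail is dropped onto the hook (its bail arrives at the seat faster than 0.4 m/s) (distance between bail_grip and hook_seat below 0.02 m and linear speed of pail above 0.4 m/s).
It fails at once if a loose bystander is shifted more than 20 mm (distance of any of wash_bottle, notebook, jar0, jar1, jar2, dishes from where it was at the start of the episode above 0.02 m).
It also fails if it takes over 72 s, if anything falls off the work surface, if the arm or the gripper's body presses on something with over 40 N, if the wrist force passes 120 N, or if a joint passes its speed limit or range.

ROBOT

A 6-joint arm with a two-finger parallel gripper is mounted at the origin on the work surface. World frame = base frame: x ahead of the robot, y to its left, z up, the work surface at z = 0. Lengths are in mm, angles in rad, forces in N, time in s.
With the tool pointing down it reaches from about 400 to 925 mm from the base axis. Payload 12.5 kg.
Tool frame: the origin (TCP) lies midway between the tips of the shut fingers; the grasp point (between the pads) lies 19 mm behind it (env.pinch_z is the z of the grasp point in the tool frame, in mm); z points along the fingers, y is the line along which they close (so a half turn about z gives the same grasp; the last joint's range is limited). The gripper opens to 95 mm and grips with 3 to 60 N. Pads are 20 mm wide; open, the fingers measure 119 mm over their backs; the gripper's body (75 mm by 180 mm) begins 59 mm behind the grasp point.
Start: joints at [-1.36, 0.491, 1.559, -0, 1.092, -0.106], TCP at [194.728, -593.909, 214.661] pointing down, gripper open.
Joint ranges: [-3.1, 3.1], [-0.84, 2.19], [0.05, 2.79], [-1.13, 4.28], [0.06, 2.93], [-2.69, 2.69]. Speed limits (rad/s): [2.22, 2.22, 2.79, 3.14, 3.14, 3.14].

INTERFACE

Orientations are given as [roll, pitch, yaw] about the fixed x, y, z axes, in that order (R = Rz(yaw) Ry(pitch) Rx(roll)).
In Python, from cell import env, eyes gives the robot as it stands.
- The arm moves only by the shell command python3 -m inch 'ROWS'. ROWS is JSON, a list of rows, each a list of 3 entries, a list of its own where there are three numbers: the shift along the tool's x, y, z in units of 60 mm (1.0 is 60 mm), then the turn about the tool's z in units of 5 degrees (1.0 is 5 degrees), then the closure, from -1 (fully open) to 1 (shut). In form: [[[tx, ty, tz], turn, claw], ...]. A call has exactly 10 rows; each row shifts and turns the commanded pose from where the row before left it, along the tool's axes as they then stand; what a row does not reach is not made up. A row lasts 1/8 s, in which the tool goes at most 62.5 mm and 10.7 degrees, less where a joint would pass 70% of its speed; a pose out of reach is approached as far as the arm can. A call is refused whole if a number of a shift passes 1 or a number of a turn 1, either way. A call with a gripper value outside its range is refused whole. The fingers move at their own pace and stop on an object; the grip force is fixed at half the most. Time passes only in rows, so rows that do not move let the fingers close, or fill a call up. It gives the time, the measured TCP pose, the force, the opening and the grip force at its end, in the units of the state.
- env.state(): the state, without advancing time (a new reading comes with each control period).
- eyes.read_camera(name): name is "scene" or "top" or "wrist"; returns a dict with "pixels" (384x512x3 uint8, red, green, blue), "fx", "fy", "cx", "cy" (pixels), "extrinsics" (4x4, takes a point from world to camera coordinates). Camera axes: x right, y down, z forward; pixel columns grow to the right and rows downward; lengths in mm; the calibration is good to about 2 mm. A picture is of the moment at which its call begins. There is no depth.
- env.job_done(): hands the job in; it is judged then, once.
Trained networks look in a picture, given as the dict that the camera call returned (one of the last four; its "shot" number tells which), for a name from the list of things; names that differ only in an ending like _2 or _b are one class to them, and where a whole thing is asked for, a point or a joint stands for the part that bears it (a point fixed in the world has none). Each returns a list of dicts, best first, with "score" (0 to 1); they miss things now and then, are a little off and sometimes report something else, mostly with a low value. They report only what shows in the picture. A call takes as long as a camera call. They do not tell look-alikes from the thing itself.
- eyes.boxes_of(name, picture): "centre" ([row, column] in pixels, amid what is visible of it).
- eyes.cut_out(name, picture): "mask" (384x512 bool, what is visible of it) and "centre" ([row, column] in pixels, amid what is visible of it).
- eyes.spot_point(name, picture): "centre" ([row, column] in pixels: a listed point, or the origin of a listed thing).
The state is a dict: "t": time; "joints": joint angles; "qvel": joint speeds; "tau": joint torques, N m; "eef_pos": TCP position; "tcp_rot": TCP orientation; "ft_force": force on the tool from outside, world axes, zero at the start; "moment": the same for the moment, N m; "opening": opening from 0.0 (shut) to 1.0 (fully open); "grip_force": force on a finger pad.
Only numpy, scipy, OpenCV 4.12 (cv2) and the standard library are available. Lean on these libraries where they do the work, as an engineer would, in place of code of your own. Each camera call takes 0.05 s, during which the arm holds its last target. There are 200 camera calls.

## Working session

There is one attempt and no reset: what is moved stays moved. The work goes in short steps, Python scripts to look and compute and a shell command to move; the robot and the scene stay as the last step left them, time stands still between calls to the robot, and variables do not carry over. Pictures are saved under pics/ and viewed, at most 14 in all, crops included, and the job is handed in when it is done.

```bash
mkdir -p pics; ls
cat > h.py <<'E'
import numpy as np, cv2
from cell import env, eyes
def ray(p,px):
    E=np.array(p["extrinsics"]);R=E[:3,:3];t=E[:3,3]
    d=R.T@np.array([(px[1]-p["cx"])/p["fx"],(px[0]-p["cy"])/p["fy"],1]);return -R.T@t,d
def at_z(p,px,z):
    c,d=ray(p,px);return c+d*(z-c[2])/d[2]
def proj(p,w):
    E=np.array(p["extrinsics"]);q=E[:3,:3]@np.array(w,float)+E[:3,3]
    return np.array([q[1]/q[2]*p["fy"]+p["cy"],q[0]/q[2]*p["fx"]+p["cx"]])
def tri(L):
    A=0;b=0
    for c,d in L:
        d=d/np.linalg.norm(d);M=np.eye(3)-np.outer(d,d);A=A+M;b=b+M@c
    return np.linalg.solve(A,b)
def save(p,n): cv2.imwrite(n,p["pixels"][:,:,::-1])
E
python3 - <<'E'
from h import *
np.set_printoptions(precision=1,suppress=True)
P={n:eyes.read_camera(n) for n in("scene","top")}
save({"pixels":np.hstack([cv2.resize(P[n]["pixels"],(400,300)) for n in P])},"pics/x.png")
for n in P: save(P[n],f"pics/{n}0.png"); print(n,ray(P[n],(192,256)))
Z=dict(pail=0,bail_grip=75,stand=0,hook_seat=218,hook_tips=227,wash_bottle=0,notebook=0,jar0=0,dishes=0)
for k in Z:
  for n in P:
    for r in eyes.spot_point(k,P[n])[:4]: print(k,n,np.array(r["centre"]),round(r["score"],2),at_z(P[n],r["centre"],Z[k])[:2])
print(env.state())
E
```

```text
pics
scene (array([1008.7,  669.3,  860.2]), array([-0.5, -0.6, -0.6]))
top (array([ 397. ,    1.9, 1666. ]), array([ 0., -0., -1.]))
pail scene [163.6 264.2] 0.92 [ 266.1 -285.3]
pail scene [192.5 233.6] 0.79 [ 459.2 -214.4]
pail scene [211.2 152.9] 0.73 [ 727.6 -302.1]
pail top [193.3 315.4] 0.96 [ 469.4 -207.9]
pail top [248.3 335.6] 0.88 [ 277.5 -273.9]
pail top [117. 340.] 0.69 [ 737.3 -300.4]
bail_grip scene [137.3 271.9] 0.67 [ 198.5 -322.2]
bail_grip scene [188.3 170.7] 0.59 [ 657.  -283.8]
bail_grip scene [185.7 217.3] 0.57 [ 529.4 -199.9]
bail_grip top [174.2 313.1] 0.56 [ 530.1 -192.1]
bail_grip top [137.2 335.6] 0.55 [ 653.7 -270.3]
stand scene [265.5 288.6] 0.81 [521.7 154.4]
stand top [181.2 213. ] 0.79 [516.7 149. ]
hook_seat scene [205.4 293.8] 0.8 [508.  146.6]
hook_seat scene [189.2 218.3] 0.25 [622.7 -27.3]
hook_seat top [176.3 203.4] 0.6 [516.3 158.8]
hook_tips scene [203.  300.1] 0.88 [496.6 156.9]
hook_tips top [181.6 196.5] 0.83 [499.8 178.7]
hook_tips top [174.1 205.7] 0.2 [522.1 150.8]
wash_bottle scene [342.  370.4] 0.63 [520.5 451.6]
wash_bottle scene [356.
[... 335 characters left out ...]
4] 0.55 [629.6 413. ]
jar0 top [152.9 373.2] 0.78 [ 608.5 -413.9]
jar0 top [162.4 256. ] 0.75 [580.6  -2.1]
jar0 top [151.5 133.1] 0.68 [624.8 427.9]
jar0 top [180.1 214.4] 0.5 [520.4 144.1]
dishes scene [229.7 269.5] 0.73 [474.7   8.2]
dishes top [194.  252.9] 0.87 [470.   10.3]
dishes top [160.1 253.3] 0.64 [588.8   7.3]
{'t': 1.0, 'joints': array([-1.4,  0.5,  1.6,  0. ,  1.1, -0.1]), 'qvel': array([-0., -0.,  0., -0.,  0., -0.]), 'tau': array([  0. , -61.2, -25.8,   0.1,   0. ,  -0. ]), 'eef_pos': array([ 194.7, -593.9,  214.6]), 'tcp_rot': array([ 3.1, -0. ,  0.3]), 'ft_force': array([ 0.7, -0.7,  0.2]), 'moment': array([ 0.,  0., -0.]), 'grip_force': 0.0, 'opening': 1.0006040256710276}
```

View pics/scene0.png

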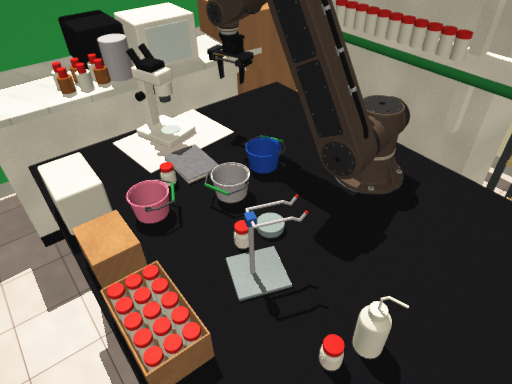

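View pics/top0.png

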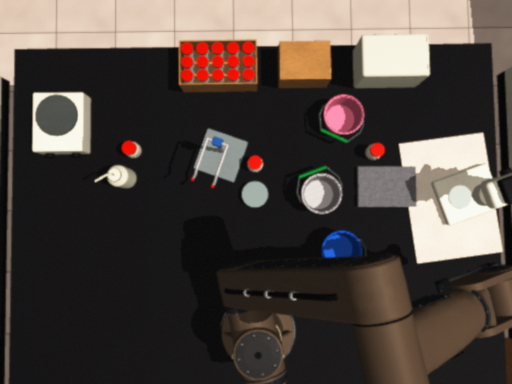

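In the scene picture there are three pails: steel at (183,230), pink at (200,150) and blue at (154,262). The top view shows them at (193,320), (117,343) and (248,342). I choose the grey steel one at top (193,320), with its green grip at (172,313). The hook tips are at top (181,193) and (187,213). Next I measure precisely and check a crop.

```bash
cat > m.py <<'E'
from h import *
np.set_printoptions(precision=1,suppress=True)
def ends(p,win,kind):
    r0,r1,c0,c1=win; a=p["pixels"].astype(int); R,G,B=a[...,0],a[...,1],a[...,2]
    m=(G>1.6*R)&(G>1.6*B)&(G>50) if kind=="g" else (R>1.8*G)&(R>1.8*B)&(R>70)
    k=np.zeros(m.shape,bool);k[r0:r1,c0:c1]=1;m&=k
    if kind=="g":
        (c),(s),ang=cv2.minAreaRect(np.argwhere(m)[:,::-1].astype(np.float32))
        pts=np.argwhere(m).astype(float);mu=pts.mean(0);u=np.linalg.svd(pts-mu,full_matrices=0)[2][0];t=(pts-mu)@u
        return mu,mu+u*t.min(),mu+u*t.max(),len(pts)
    n,_,st,ce=cv2.connectedComponentsWithStats(m.astype(np.uint8));return [(ce[i][::-1],st[i][4]) for i in range(1,n)]
E
python3 - <<'E'
from m import *
T=eyes.read_camera("top");S=eyes.read_camera("scene")
g=ends(T,(160,185,293,332),"g");gs=ends(S,(175,200,200,235),"g")
print("top green",g,[at_z(T,x,75) for x in g[:3]]);print("scene green",gs,[at_z(S,x,75) for x in gs[:3]])
print("tri",tri([ray(T,g[0]),ray(S,gs[0])]))
rt=ends(T,(174,194,186,220),"r");rs=ends(S,(190,220,285,312),"r")
print("red",[(a,n,at_z(T,a,227)) for a,n in rt],[(a,n,at_z(S,a,227)) for a,n in rs])
for nm in ["hook_seat","hook_tips"]:
  print(nm,tri([ray(p,eyes.spot_point(nm,p)[0]["centre"]) for p in(T,S)]))
for p,s in((T,(193,320)),(S,(183,230))):
  for r in eyes.cut_out("pail",p):
    if np.hypot(*(np.array(r["centre"])-s))<20:
      m=r["mask"];c=r["centre"];print("pail mask",c,m.sum(),at_z(p,c,60))
cr=[cv2.resize(T["pixels"][130:220,180:352],(780,408),interpolation=cv2.INTER_CUBIC)]
save({"pixels":cr[0]},"pics/c1.png")
E
```

```text
top green (array([171.5, 312.4]), array([176.8, 298.3]), array([166.3, 326.1]), 131) [array([ 539.2, -190.1,   75. ]), array([ 521.9, -142.6,   75. ]), array([ 556. , -236.2,   75. ])]
scene green (array([188.3, 215.2]), array([183.7, 204.1]), array([193.4, 227.3]), 85) [array([ 542.4, -192.6,   75. ]), array([ 558.2, -236.1,   75. ]), array([ 525.6, -146.5,   75. ])]
tri [ 540.9 -191.3   74.9]
red [(array([178.9, 192.1]), np.int32(15), array([508.1, 192.1, 227. ])), (array([186.1, 212.1]), np.int32(14), array([485.7, 131.9, 227. ]))] [(array([195.5, 296.5]), np.int32(12), array([484.2, 129.5, 227. ])), (array([211.5, 305.8]), np.int32(11), array([506.7, 188.9, 227. ]))]
hook_seat [521.7 154.5 229.7]
hook_tips [502.6 167.  242.3]
pail mask [190.3, 322.9] 1556 [ 476.5 -225.8   60. ]
pail mask [182.4, 229.4] 1338 [ 478.2 -206.    60. ]
```

View pics/c1.png

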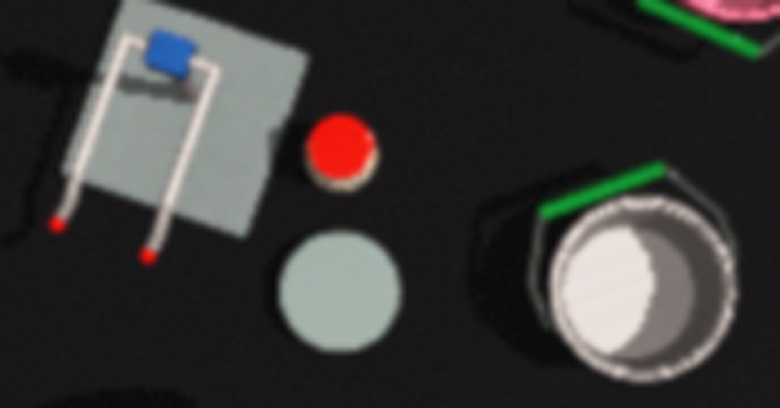

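The crop confirms the steel pail: rim centre at crop (642,288), grip from (543,212) to (664,168). The red tips are at (57,224) and (148,256).

- **Grip:** centre (541, -191, 75), bail about level, pail -x at about 20°. This puts the pail at (467, -218), which agrees with the rim.
- **Tips:** 64 mm apart as specified. The seat is at (513, 154, 218), with stand x at -20.6°.

My plan is to open the gripper and put one finger inside the pail and the other outside the grip. Then I wipe the grip up and inward with the outer pad.

```bash
cat > g.py <<'E'
# usage: python3 g.py x y z [yawdeg] : remaining shift in tool units
import sys
from h import *
s=env.state();a=[float(v) for v in sys.argv[1:]]
y=s["tcp_rot"][2];d=np.array(a[:3])-s["eef_pos"]
c,n=np.cos(y),np.sin(y)
print("t",round(s["t"],2),"pos",np.round(s["eef_pos"],1),"rot",np.round(np.degrees(s["tcp_rot"]),1),"F",np.round(s["ft_force"],1),"open",round(s["opening"],3),"grip",round(s["grip_force"],1))
print("units",np.round(np.array([d[0]*c+d[1]*n,d[0]*n-d[1]*c,-d[2]])/60,2), "turn", round(-(a[3]-np.degrees(y))/5,2) if len(a)>3 else "")
E
python3 g.py 512.5 -201.5 215 109.9
```

```text
t 1.4 pos [ 194.7 -593.9  214.7] rot [180.   -0.   18.2] F [ 0.4 -0.1  1. ] open 1.003 grip 0.0
units [ 7.07 -4.56 -0.01] turn -18.35
```

```bash
python3 -m inch '[[[0.7,-0.46,0],0,-1],[[0.7,-0.46,0],0,-1],[[0.7,-0.46,0],0,-1],[[0.7,-0.46,0],0,-1],[[0.7,-0.46,0],0,-1],[[0.7,-0.46,0],0,-1],[[0.7,-0.46,0],0,-1],[[0.7,-0.46,0],0,-1],[[0.7,-0.46,0],0,-1],[[0.7,-0.46,0],0,-1]]'; python3 -m inch '[[[0,0,0],-1,-1],[[0,0,0],-1,-1],[[0,0,0],-1,-1],[[0,0,0],-1,-1],[[0,0,0],-1,-1],[[0,0,0],-1,-1],[[0,0,0],-1,-1],[[0,0,0],-1,-1],[[0,0,0],-1,-1],[[0,0,0],-1,-1]]'; python3 -m inch '[[[0,0,0],-1,-1],[[0,0,0],-1,-1],[[0,0,0],-1,-1],[[0,0,0],-1,-1],[[0,0,0],-1,-1],[[0,0,0],-1,-1],[[0,0,0],-1,-1],[[0,0,0],-1,-1],[[0,0,0],-0.4,-1],[[0,0,0],0,-1]]'; python3 g.py 512.5 -201.5 110 109.9
```

```text
t: 2.65
eef_pos: [508.8, -199.4, 214.8]
tcp_rot: [3.141, -0.0, 0.317]
ft_force: [0.1, -0.4, 0.2]
opening: 0.997
grip_force: 0.0
t: 3.9
eef_pos: [507.9, -200.8, 214.7]
tcp_rot: [3.141, 0.0, 1.192]
ft_force: [0.2, 0.8, -0.5]
opening: 1.003
grip_force: 0.0
t: 5.15
eef_pos: [507.9, -200.8, 214.7]
tcp_rot: [3.142, 0.0, 1.922]
ft_force: [-0.5, -0.9, 0.6]
opening: 0.999
grip_force: 0.0
t 5.15 pos [ 507.9 -200.8  214.7] rot [180.    0.  110.1] F [-0.5 -0.9  0.6] open 0.999 grip 0.0
units [-0.04  0.07  1.74] turn 0.04
```

```bash
python3 -m inch '[[[-0.04,0.07,0.3],0,-1],[[0,0,0.3],0,-1],[[0,0,0.3],0,-1],[[0,0,0.3],0,-1],[[0,0,0.3],0,-1],[[0,0,0.2],0,-1],[[0,0,0.1],0,-1],[[0,0,0],0,-1],[[0,0,0],0,-1],[[0,0,0],0,-1]]'
python3 - <<'E'
from h import *
T=eyes.read_camera("top");S=eyes.read_camera("scene");W=eyes.read_camera("wrist")
a=cv2.resize(S["pixels"][110:230,160:290],(400,370),interpolation=cv2.INTER_CUBIC)
b=cv2.resize(W["pixels"],(400,370))
save({"pixels":np.hstack([a,b])},"pics/c2.png")
E
```

```text
t: 6.4
eef_pos: [512.8, -201.7, 107.1]
tcp_rot: [3.141, 0.001, 1.922]
ft_force: [-0.3, -1.4, 0.1]
opening: 1.003
grip_force: 0.0
```

View pics/c2.png

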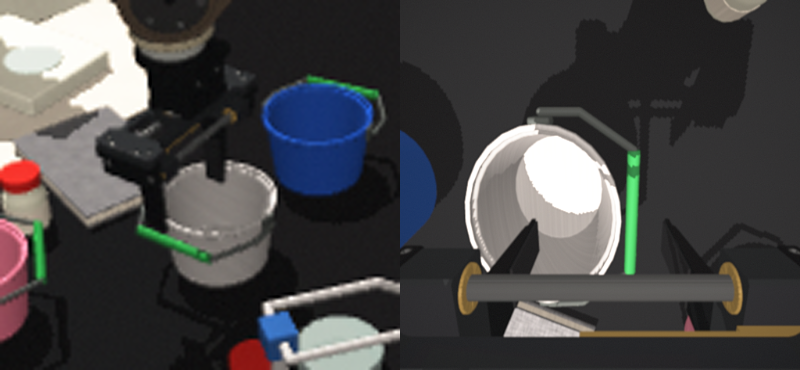

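The scene crop shows one finger inside the pail and the other just outside the grip, and the wrist view shows the grip between the pads. I lower and creep in.

```bash
python3 -m inch '[[[0,0,0.2],0,-1],[[0,0,0.2],0,-1],[[0,0,0.2],0,-1],[[0,0,0.15],0,-1],[[0,0,0.05],0,-1],[[0,0,0],0,-1],[[0,-0.05,0],0,-1],[[0,-0.05,0],0,-1],[[0,-0.05,0],0,-1],[[0,-0.02,0],0,-1]]'; python3 -m inch '[[[0,-0.03,0],0,-1],[[0,0,0],0,-1],[[0,0,0],0,-1],[[0,0,0],0,-1],[[0,0,0],0,-1],[[0,0,0],0,-1],[[0,0,0],0,-1],[[0,0,0],0,-1],[[0,0,0],0,-1],[[0,0,0],0,-1]]'; python3 g.py 467.3 -217.8 60 109.9
```

```text
t: 7.8
eef_pos: [502.9, -205.3, 58.8]
tcp_rot: [3.142, 0.0, 1.922]
ft_force: [0.0, 0.1, 0.6]
opening: 0.996
grip_force: 0.0
t: 9.05
eef_pos: [501.4, -205.8, 58.6]
tcp_rot: [-3.142, 0.0, 1.922]
ft_force: [-0.0, -0.1, 0.3]
opening: 0.998
grip_force: 0.0
t 9.05 pos [ 501.4 -205.8   58.6] rot [-180.     0.   110.1] F [-0.  -0.1  0.3] open 0.998 grip 0.0
units [ 0.01 -0.6  -0.02] turn 0.05
```

```bash
python3 -m inch '[[[0,-0.03,0],0,-1],[[0,-0.03,0],0,-1],[[0,-0.03,0],0,-1],[[0,-0.02,-0.1],0,-1],[[0,-0.02,-0.1],0,-1],[[0,-0.03,-0.1],0,-1],[[0,-0.03,-0.1],0,-1],[[0,0,0],0,-1],[[0,0,0],0,-1],[[0,0,0],0,-1]]'
python3 - <<'E'
from m import *
T=eyes.read_camera("top");S=eyes.read_camera("scene");W=eyes.read_camera("wrist")
gs=ends(S,(165,205,195,240),"g");print(gs)
a=cv2.resize(S["pixels"][110:230,160:290],(400,370),interpolation=cv2.INTER_CUBIC)
b=cv2.resize(W["pixels"],(400,370))
save({"pixels":np.hstack([a,b])},"pics/c3.png")
E
```

```text
t: 10.3
eef_pos: [490.7, -209.6, 82.5]
tcp_rot: [-3.141, -0.0, 1.923]
ft_force: [2.9, 1.6, 0.2]
opening: 0.998
grip_force: 1.3
(array([181.8, 217.7]), array([177., 206.]), array([186.4, 228.8]), 55)
```

View pics/c3.png

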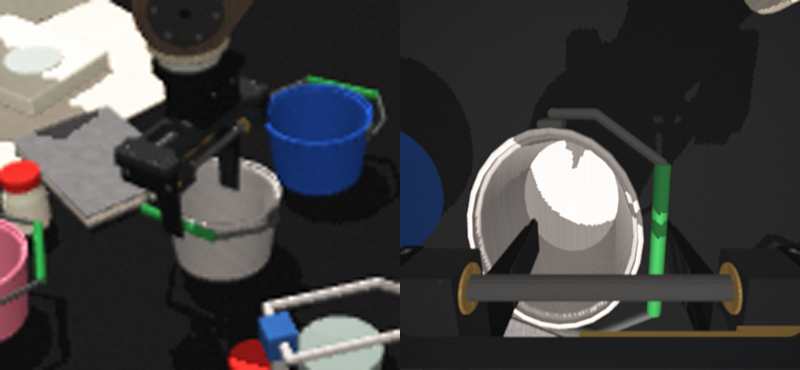

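The grip has risen (scene row 188 to 182) and the pail has slid only slightly, so the wiping works. I continue along the arc.

```bash
python3 -m inch '[[[0,-0.08,-0.18],0,-1],[[0,-0.1,-0.18],0,-1],[[0,-0.13,-0.15],0,-1],[[0,-0.15,-0.13],0,-1],[[0,-0.16,-0.11],0,-1],[[0,-0.17,-0.08],0,-1],[[0,0,0],0,-1],[[0,0,0],0,-1],[[0,0,0],0,-1],[[0,0,0],0,-1]]'
python3 - <<'E'
from m import *
T=eyes.read_camera("top");S=eyes.read_camera("scene");W=eyes.read_camera("wrist")
for n,p in(("t",T),("s",S)):
  for r in eyes.spot_point("pail",p)[:3]: print(n,np.array(r["centre"]),at_z(p,r["centre"],0)[:2])
a=cv2.resize(S["pixels"][110:230,160:290],(400,370),interpolation=cv2.INTER_CUBIC)
b=cv2.resize(W["pixels"],(400,370))
save({"pixels":np.hstack([a,b])},"pics/c4.png")
E
```

```text
t: 11.7
eef_pos: [446.2, -225.9, 132.2]
tcp_rot: [-3.141, -0.0, 1.923]
ft_force: [1.1, -1.1, 1.0]
opening: 1.003
grip_force: 1.0
t [247.2 332.9] [ 281.5 -264.6]
t [196.8 322.3] [ 456.8 -231.7]
t [120.3 337.4] [ 725.7 -291. ]
s [164.4 263.2] [ 272.4 -283.5]
s [188.5 232.7] [ 449.  -234.9]
s [210.7 152.4] [ 727.8 -305.4]
```

View pics/c4.png

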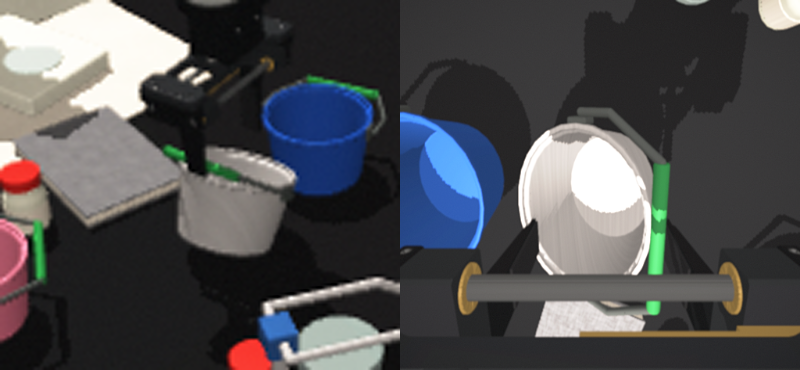

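The scene crop suggests the pail may be leaning, with its rim sloping from (190,152) to (295,182). Before going on I triangulate the grip and rim in 3D.

Run:
```python
from m import *
S=eyes.read_camera("scene");W=eyes.read_camera("wrist");T=eyes.read_camera("top")
gs=ends(S,(150,180,205,245),"g");gw=ends(W,(150,384,300,440),"g");gt=ends(T,(170,215,290,345),"g")
print(gs,gw,gt)
for i in (1,2):
  for j in (1,2): 
    x=tri([ray(S,gs[i]),ray(W,gw[j])]);print(i,j,x,proj(S,x)-gs[i],proj(W,x)-gw[j])
x=tri([ray(S,gs[0]),ray(W,gw[0])]);print("mid",x,proj(S,x)-gs[0])
for n,p in(("s",S),("w",W)):
  for r in eyes.cut_out("pail",p)[:3]:
    m=r["mask"].astype(np.uint8);print(n,r["score"],r["centre"],m.sum(),cv2.boundingRect(m))
  for r in eyes.spot_point("pail",p)[:3]:print(n,"o",r["centre"],r["score"])
save({"pixels":np.hstack([cv2.resize(S["pixels"][130:210,190:270],(400,400),interpolation=cv2.INTER_CUBIC),cv2.resize(T["pixels"][160:230,285:355],(400,400),interpolation=cv2.INTER_CUBIC)])},"pics/c5.png")
```

```text
(array([162.3, 224.3]), array([157.8, 212.7]), array([167. , 236.4]), 57) (array([235.3, 330.2]), array([168.4, 335.2]), array([326.1, 323.5]), 2472) (array([190.1, 311. ]), array([188.3, 315.1]), array([191.8, 307.3]), 23)
1 1 [ 496.  -190.3  164.4] [ 3.4 12.8] [74.3 40.7]
1 2 [ 502.8 -258.5  143.2] [0.1 0.1] [0.5 0.1]
2 1 [ 469.9 -166.5  142.6] [0.1 0.4] [2.5 1.1]
2 2 [ 473.2 -206.6  156.1] [-8.6 -7.7] [-77.1  -6.8]
mid [ 485.8 -205.9  143.5] [0.8 1.6]
s 0.91 [149.2, 265.5] 1064 (246, 135, 39, 38)
s 0.87 [198.9, 151.5] 1656 (127, 179, 49, 45)
s 0.85 [176.4, 235.7] 1105 (215, 157, 42, 36)
s o [163.8, 261.9] 0.73
s o [188.7, 231.7] 0.71
s o [211.9, 154.7] 0.68
w 0.78 [191.3, 55.7] 15769 (0, 108, 133, 149)
w 0.69 [208.3, 251.3] 27074 (152, 111, 193, 217)
w o [184.5, 79.0] 0.66
w o [198.0, 268.1] 0.62
```

View pics/c5.png

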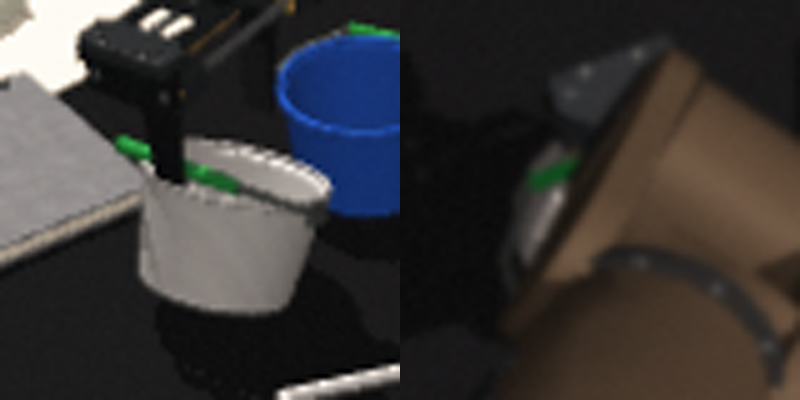

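The pail does lean towards the robot. I estimate the tilt from the pail origin (two views) and the grip before unwinding.

```bash
cat > fit.py <<'E'
from m import *
from scipy.optimize import least_squares
from scipy.spatial.transform import Rotation as Ro
def rim(x,y,yaw,th,zc=85,r=67,n=72):
    # pail +x axis at yaw; th: tipped about its own y, standing on its +x bottom edge (th>0 leans to +x)
    R=(Ro.from_euler("z",yaw)*Ro.from_euler("y",th)).as_matrix()
    o=np.array([x,y,54*np.sin(abs(th))]);f=np.linspace(0,2*np.pi,n,endpoint=False)
    return o,R,(R@np.array([r*np.cos(f),r*np.sin(f),zc+0*f])).T+o
def sil(p,x,y,yaw,th):
    o,R,a=rim(x,y,yaw,th);b=rim(x,y,yaw,th,0,54)[2]
    q=np.array([proj(p,w)[::-1] for w in np.vstack([a,b])],np.float32)
    m=np.zeros((384,512),np.uint8);cv2.fillConvexPoly(m,np.round(cv2.convexHull(q)*16).astype(np.int32).reshape(-1,2),1,shift=4);return m>0
def fit(pm,yaw,x0,y0):
    best=None
    for st,ra in((6,24),(2,6)):
        cx=best[1:] if best else (x0,y0,0.)
        ths=np.arange(-.1,.55,.05) if st==6 else np.arange(-.05,.06,.025)+cx[2]
        for x in np.arange(cx[0]-ra,cx[0]+ra+1,st):
            for y in np.arange(cx[1]-ra,cx[1]+ra+1,st):
                for t in ths:
                    e=1
                    for p,m in pm: 
                        s=sil(p,x,y,yaw,t);e*=(s&m).sum()/(s|m).sum()
                    if best is None or e>best[0]: best=(e,x,y,t)
    return best
def pm_at(names,guess):
    out=[]
    for n in names:
        p=eyes.read_camera(n);g=proj(p,guess)
        c=[r for r in eyes.cut_out("pail",p)]
        r=min(c,key=lambda r:np.hypot(*(np.array(r["centre"])-g)));out.append((p,cv2.morphologyEx(r["mask"].astype(np.uint8),cv2.MORPH_CLOSE,np.ones((9,9)))>0))
    return out
E
python3 - <<'E'
from fit import *
S=pm_at(["scene","wrist"],(453,-230,50))
print(tri([ray(S[0][0],(188.7,231.7)),ray(S[1][0],(198,268.1))]))
print([m.sum() for p,m in S])
b=fit(S[:1],np.radians(199.9),453,-233);print("scene",b)
b=fit(S,np.radians(199.9),453,-233);print("both",b)
g=np.array([486,-212,143.3]);o,R,_=rim(*b[1:3],np.radians(199.9),b[3]);q=R.T@(g-o);print(q,np.arctan2(q[2]-75,-q[0]),np.hypot(q[2]-75,q[0]))
E
```

```text
[ 459.3 -227.7    9.5]
[np.int64(1620), np.int64(27505)]
scene (np.float64(0.0), np.int64(429), np.int64(-257), np.float64(-0.1))
both (np.float64(0.0), np.int64(429), np.int64(-257), np.float64(-0.1))
[-54.8 -22.9 144.1] 0.9002931496742561 88.19284338411494
```

Run:
```python
from fit import *
S=pm_at(["scene"],(453,-230,50));p,m=S[0]
print(proj(p,(453,-230,50)),np.argwhere(m).mean(0),m.sum())
s=sil(p,453,-230,3.49,.1);print(s.sum(),np.argwhere(s).mean(0))
q=[(round(np.hypot(*(np.array(r["centre"])-proj(p,(453,-230,50)))),1),r["score"]) for r in eyes.cut_out("pail",p)];print(q)
```

```text
[178.5 231.7] [174.2 234.7] 1117
1296 [176.9 232.4]
[(np.float64(81.6), 0.83), (np.float64(3.6), 0.63), (np.float64(43.8), 0.62)]
```

Run:
```python
from fit import *
S=pm_at(["scene","wrist"],(453,-230,50));print([m.sum() for p,m in S])
Y=np.radians(199.9);g=np.array([486,-212,143.3])
for nm,L in(("scene",S[:1]),("both",S)):
  b=fit(L,Y,456,-230);o,R,_=rim(*b[1:3],Y,b[3]);q=R.T@(g-o);print(nm,np.array(b),q,np.arctan2(q[2]-75,-q[0]),np.hypot(q[2]-75,q[0]))
```

```text
[np.int64(1091), np.int64(27576)]
scene [   0.9  462.  -220.     0.5] [-76.7   0.6  93.9] 0.24159425284772396 79.02734190071367
both [   0.7  464.  -216.     0.5] [-75.6   3.7  92.5] 0.22695554735517728 77.62938881856824
```

The fit gives tilt ≈0.5 rad and bail angle ≈0.24, with the grip radius consistent at 79 mm. I pushed inward too much for the rise, so the pail tipped instead of the bail swinging. I'll lower it back gently by moving outward and down slightly slower than the grip, so friction keeps the bail raised.

```bash
python3 -m inch '[[[0,0.11,0.04],0,-1],[[0,0.11,0.05],0,-1],[[0,0.11,0.06],0,-1],[[0,0.11,0.07],0,-1],[[0,0.11,0.08],0,-1],[[0,0.11,0.09],0,-1],[[0,0.11,0.1],0,-1],[[0,0.1,0.1],0,-1],[[0,0.1,0.1],0,-1],[[0,0.05,0.08],0,-1]]'
python3 - <<'E'
from fit import *
S=pm_at(["scene"],(462,-220,50));print([m.sum() for p,m in S])
W=eyes.read_camera("wrist")
Y=np.radians(199.9);gs=ends(S[0][0],(165,205,195,245),"g");gw=ends(W,(150,384,280,480),"g")
g=(tri([ray(S[0][0],gs[1]),ray(W,gw[2])])+tri([ray(S[0][0],gs[2]),ray(W,gw[1])]))/2;print(gs,gw,g)
b=fit(S,Y,456,-220);o,R,_=rim(*b[1:3],Y,b[3]);q=R.T@(g-o);print(np.array(b),q,np.arctan2(q[2]-75,-q[0]),np.hypot(q[2]-75,q[0]))
save({"pixels":cv2.resize(S[0][0]["pixels"][120:220,175:275],(600,600),interpolation=cv2.INTER_CUBIC)},"pics/c6.png")
E
```

```text
t: 14.1
eef_pos: [503.8, -204.7, 85.7]
tcp_rot: [-3.141, -0.0, 1.923]
ft_force: [0.5, 0.5, 0.2]
opening: 1.0
grip_force: 0.0
[np.int64(1143)]
(array([176.3, 223.4]), array([179.2, 230.3]), array([173.4, 216.2]), 45) (array([252.6, 296.7]), array([178.7, 300. ]), array([343.4, 292.7]), 2963) [ 516.4 -172.4  137.4]
[   0.9  468.  -212.     0.2] [-77.6 -20.8 119. ] 0.5160711927317241 89.24193415587403
```

View pics/c6.png

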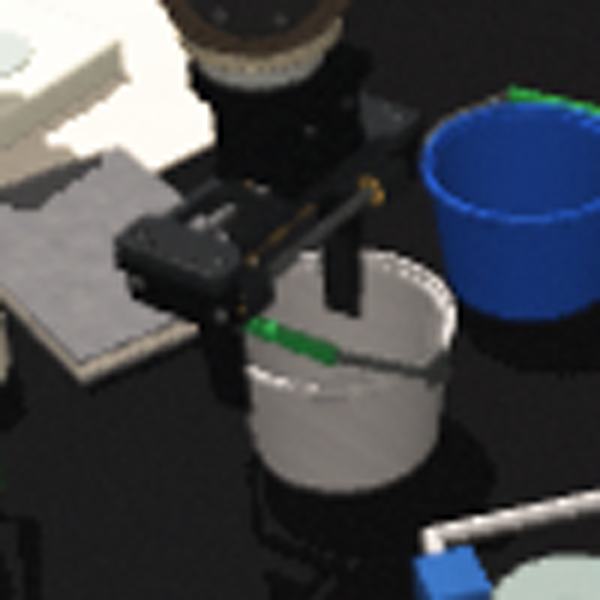

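The pail stands flat again and the bail has swung up well clear of the rim; its near end is at crop (335,352). I measure that end and the pail.

Run:
```python
from fit import *
S=pm_at(["scene"],(466,-216,50));print([m.sum() for p,m in S])
W=eyes.read_camera("wrist");gs=ends(S[0][0],(165,205,195,245),"g");gw=ends(W,(150,384,280,480),"g")
e=tri([ray(S[0][0],gs[1]),ray(W,gw[1])]);e2=tri([ray(S[0][0],gs[1]),ray(W,gw[2])]);print(e,proj(W,e)-gw[1],e2,proj(W,e2)-gw[2])
u=gw[2]-gw[1];print(gw, u)
for n,c in(("w",W),):
  for r in eyes.spot_point("bail_grip",c)[:2]:print(r["centre"],r["score"])
for Yd in (190,200,210):
  Y=np.radians(Yd);b=fit(S,Y,464,-218);o,R,_=rim(*b[1:3],Y,0);q=R.T@(e-np.r_[b[1],b[2],0]);print(Yd,np.array(b),q,np.arctan2(q[2]-75,-q[0]),np.hypot(q[2]-75,q[0]))
# direction of grip in wrist: choose second end on ray 96 mm from e at same height
for end in (1,2):
  w=at_z(W,gw[end],e[2]);print(end,w,np.linalg.norm(w-e),np.degrees(np.arctan2(*(e-w)[1::-1])))
```

```text
[np.int64(1085)]
[ 506.1 -152.2  119.9] [0.6 0.3] [ 511.3 -179.6  139.8] [-89.2   0.7]
(array([252.1, 296.8]), array([178.6, 300.1]), array([343.4, 292.7]), 2971) [164.8  -7.4]
[271.5, 295.6] 0.59
190 [   0.8  476.  -208.     0.2] [-39.3 -49.8 119.9] 0.8520350022333683 59.691960824025244
200 [   0.8  478.  -206.     0.3] [-44.8 -41.  119.9] 0.7869651763088787 63.434894783570286
210 [   0.8  476.  -208.     0.2] [-54.  -33.3 119.9] 0.6943454837092767 70.20893832759948
1 [ 505.9 -152.   119.9] 0.293552346656548 -43.26549341731866
2 [ 536.9 -237.7  119.9] 90.93583370852457 109.85168693652471
```

```bash
cat > grip.py <<'E'
from fit import *
def grip(c=(462.6,-218.8),Y=np.radians(199.9),win=(140,205,195,250)):
    S=eyes.read_camera("scene");W=eyes.read_camera("wrist");gs=ends(S,win,"g");gw=ends(W,(120,384,150,480),"g")
    a=gs[1] if gs[1][1]>gs[2][1] else gs[2];b,f=(gw[1],gw[2]) if gw[1][0]<gw[2][0] else (gw[2],gw[1])
    e=tri([ray(S,a),ray(W,b)]);w=at_z(W,f,e[2]);u=(w-e)/np.linalg.norm(w-e)
    print("scene end",a,"wrist",b,f,"n",gs[3],gw[3],"err",proj(W,e)-b);print("end",e,"far",w,"mid",e+48*u,"normal deg",np.degrees(np.arctan2(u[0],-u[1])))
    return S,W,e+48*u
E
python3 -m inch '[[[0,-0.1,0],0,-1],[[0,-0.1,0],0,-1],[[0,-0.1,0],0,-1],[[0,-0.06,-0.11],0,-1],[[0,-0.07,-0.11],0,-1],[[0,-0.075,-0.11],0,-1],[[0,-0.08,-0.11],0,-1],[[0,-0.08,-0.11],0,-1],[[0,0,0],0,-1],[[0,0,0],0,-1]]'
python3 - <<'E'
from grip import *
S,W,g=grip()
for r in eyes.cut_out("pail",S)[:3]:
  m=r["mask"].astype(np.uint8)
  if abs(r["centre"][1]-230)<18: b=fit([(S,m>0)],np.radians(199.9),462,-219);print(b)
E
```

```text
t: 15.7
eef_pos: [466.1, -218.7, 119.2]
tcp_rot: [-3.142, 0.0, 1.922]
ft_force: [-0.1, -0.9, -0.9]
opening: 0.999
grip_force: 0.0
scene end [171.2 233.3] wrist [172.4 339.4] [339.  325.6] n 53 2753 err [0.8 0.3]
end [ 488.8 -158.5  139.5] far [ 522.4 -252.2  139.5] mid [ 505.  -203.7  139.5] normal deg 19.76321988029597
```

Bail now at ≈0.97 rad, consistent with the pail flat at (463,-219). I finish the arc.

```bash
python3 -m inch '[[[0,-0.08,-0.07],0,-1],[[0,-0.08,-0.06],0,-1],[[0,-0.08,-0.05],0,-1],[[0,-0.08,-0.04],0,-1],[[0,-0.08,-0.03],0,-1],[[0,-0.08,-0.02],0,-1],[[0,-0.08,-0.01],0,-1],[[0,-0.08,0],0,-1],[[0,-0.03,0],0,-1],[[0,0,0],0,-1]]'
python3 - <<'E'
from grip import *
S,W,g=grip();T=eyes.read_camera("top")
save({"pixels":np.hstack([cv2.resize(S["pixels"][120:220,175:275],(400,400),interpolation=cv2.INTER_CUBIC),cv2.resize(W["pixels"],(400,400))])},"pics/c7.png")
E
python3 g.py 463 -219 134 109.8
```

```text
t: 17.1
eef_pos: [428.2, -232.5, 135.9]
tcp_rot: [-3.141, -0.0, 1.922]
ft_force: [0.1, -0.2, 0.8]
opening: 0.998
grip_force: 0.0
scene end [160.9 240.7] wrist [172.4 338.4] [335.8 326. ] n 63 2442 err [-0.6 -0.2]
end [ 450.3 -172.2  155.2] far [ 484.6 -264.9  155.2] mid [ 467.  -217.2  155.2] normal deg 20.280128094355277
t 17.25 pos [ 428.4 -232.5  135.9] rot [-180.    -0.   110.2] F [0.3 1.1 0.4] open 1.002 grip 0.0
units [0.01 0.62 0.03] turn 0.07
```

View pics/c7.png

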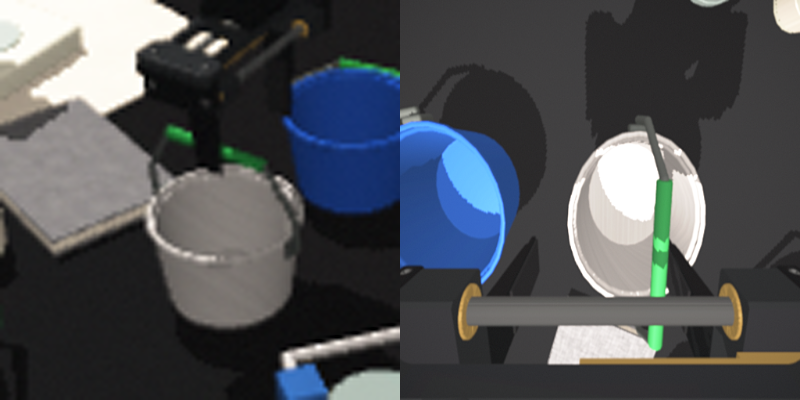

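The bail stands upright over the flat pail: grip from scene crop (180,130) to (260,163), centre at about (467,-217,154). I centre on it and close.

```bash
python3 -m inch '[[[0,0.2,0],0,-1],[[0,0.2,0],0,-1],[[0,0.2,0.03],0,-1],[[0,0.08,0],0,-1],[[0,0,0],0,-1],[[0,0,0],0,0],[[0,0,0],0,0.5],[[0,0,0],0,0.7],[[0,0,0],0,0.8],[[0,0,0],0,0.85]]'; python3 -m inch '[[[0,0,0],0,0.9],[[0,0,0],0,1],[[0,0,0],0,1],[[0,0,0],0,1],[[0,0,0],0,1],[[0,0,0],0,1],[[0,0,0],0,1],[[0,0,0],0,1],[[0,0,0],0,1],[[0,0,0],0,1]]'
```

```text
t: 18.5
eef_pos: [466.7, -218.5, 134.2]
tcp_rot: [-3.142, 0.0, 1.922]
ft_force: [-0.2, -0.2, 0.0]
opening: 0.53
grip_force: 0.0
t: 19.75
eef_pos: [466.7, -218.5, 134.2]
tcp_rot: [3.142, 0.0, 1.922]
ft_force: [0.6, 0.2, -0.4]
opening: 0.11
grip_force: 30.0
```

```bash
python3 -m inch '[[[0,0,-0.1],0,1],[[0,0,-0.15],0,1],[[0,0,-0.2],0,1],[[0,0,-0.25],0,1],[[0,0,-0.25],0,1],[[0,0,-0.25],0,1],[[0,0,-0.2],0,1],[[0,0,-0.15],0,1],[[0,0,-0.1],0,1],[[0,0,0],0,1]]'; python3 g.py 391 200 234 69.4
```

```text
t: 21.0
eef_pos: [466.8, -218.5, 233.4]
tcp_rot: [3.141, 0.0, 1.922]
ft_force: [-0.2, -0.5, -4.2]
opening: 0.107
grip_force: 30.0
t 21.0 pos [ 466.8 -218.5  233.4] rot [180.    0.  110.2] F [-0.2 -0.5 -4.2] open 0.107 grip 30.0
units [ 6.98  1.22 -0.01] turn 8.15
```

```bash
python3 -m inch '[[[0.1,0.02,0],0,1],[[0.2,0.04,0],0,1],[[0.3,0.05,0],0,1],[[0.4,0.07,0],0,1],[[0.4,0.07,0],0,1],[[0.4,0.07,0],0,1],[[0.4,0.07,0],0,1],[[0.4,0.07,0],0,1],[[0.4,0.07,0],0,1],[[0.4,0.07,0],0,1]]'; python3 -m inch '[[[0.4,0.07,0],0,1],[[0.4,0.07,0],0,1],[[0.4,0.07,0],0,1],[[0.4,0.07,0],0,1],[[0.4,0.07,0],0,1],[[0.4,0.07,0],0,1],[[0.4,0.07,0],0,1],[[0.4,0.07,0],0,1],[[0.3,0.05,0],0,1],[[0.15,0.03,0],0,1]]';  python3 -m inch '[[[0,0,0],0.5,1],[[0,0,0],1,1],[[0,0,0],1,1],[[0,0,0],1,1],[[0,0,0],1,1],[[0,0,0],1,1],[[0,0,0],1,1],[[0,0,0],1,1],[[0,0,0],0.65,1],[[0,0,0],0,1]]'
python3 g.py 391 200 234 69.4
```

```text
t: 22.25
eef_pos: [429.4, -12.9, 233.3]
tcp_rot: [3.142, 0.0, 1.923]
ft_force: [0.8, 0.6, -3.6]
opening: 0.108
grip_force: 30.0
t: 23.5
eef_pos: [389.8, 205.4, 233.2]
tcp_rot: [-3.142, -0.0, 1.924]
ft_force: [-0.2, -0.5, -3.1]
opening: 0.105
grip_force: 30.0
t: 24.75
eef_pos: [390.5, 204.2, 233.2]
tcp_rot: [3.142, 0.0, 1.212]
ft_force: [-0.0, -0.9, -4.5]
opening: 0.109
grip_force: 30.0
t 24.75 pos [390.5 204.2 233.2] rot [180.    0.   69.4] F [-0.  -0.9 -4.5] open 0.109 grip 30.0
units [-0.06  0.03 -0.01] turn 0.0
```

Run:
```python
from grip import *
S=eyes.read_camera("scene");W=eyes.read_camera("wrist");T=eyes.read_camera("top")
g=np.array([391,204,252.])
for n,p in(("S",S),("W",W),("T",T)):
  c=proj(p,g).astype(int);w=(max(c[0]-60,0),c[0]+60,max(c[1]-60,0),c[1]+60) if n!="W" else (100,384,100,500)
  try: e=ends(p,w,"g");print(n,c,e)
  except Exception as x: print(n,c,x)
  for q in((484.9,130.7,227),(507.4,190.5,227)):
    c=proj(p,q).astype(int);k=20 if n!="W" else 60
    r=ends(p,(max(c[0]-k,0),c[0]+k,max(c[1]-k,0),c[1]+k),"r");print("  red",c,[(a,at_z(p,a,227)) for a,m in r if m>4])
save({"pixels":np.hstack([cv2.resize(S["pixels"][130:290,230:390],(400,400),interpolation=cv2.INTER_CUBIC),cv2.resize(W["pixels"],(400,400))])},"pics/c8.png")
```

```text
S [188 344] (array([189.8, 346.4]), array([176.2, 335.7]), array([199. , 353.7]), 73)
  red [195 296] [(array([195.5, 296.5]), array([484.2, 129.5, 227. ])), (array([211.5, 305.8]), array([506.7, 188.9, 227. ]))]
  red [211 306] [(array([195.5, 296.5]), array([484.2, 129.5, 227. ])), (array([211.5, 305.8]), array([506.7, 188.9, 227. ]))]
W [260 256] (array([246.8, 255.8]), array([174. , 255.9]), array([338. , 255.7]), 2626)
  red [290 429] [(array([267.1, 457.2]), array([505. , 141.5, 227. ])), (array([283.6, 449.5]), array([498.2, 131.3, 227. ])), (array([283.7, 431.3]), array([487.1, 135.4, 227. ]))]
  red [197 446] [(array([196. , 449.1]), array([508.9, 190.9, 227. ]))]
T [217 187] index 0 is out of bounds for axis 0 with size 0
  red [186 212] [(array([179.1, 192.7]), array([507.5, 190.1, 227. ])), (array([186.1, 212.1]), array([485.7, 131.9, 227. ]))]
  red [179 192] [(array([178.9, 192.1]), array([508.1, 192.1, 227. ])), (array([185.6, 210.8]), array([487.1, 135.7, 227. ]))]m.py:9: RuntimeWarning: Mean of empty slice.
  pts=np.argwhere(m).astype(float);mu=pts.mean(0);u=np.linalg.svd(pts-mu,full_matrices=0)[2][0];t=(pts-mu)@u
  ret = um.true_divide(
```

View pics/c8.png

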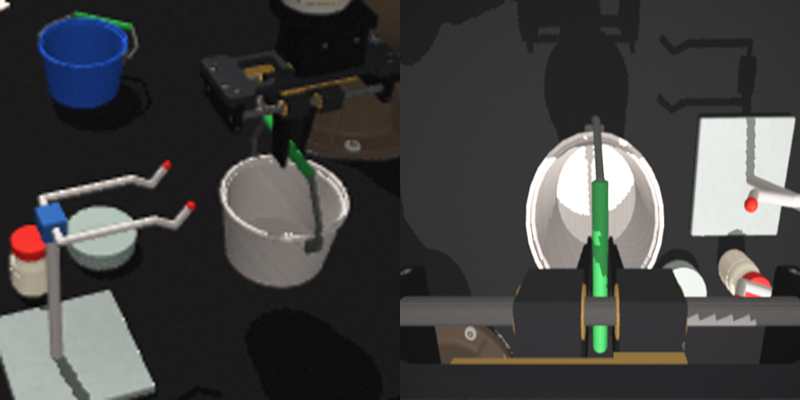

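```bash
python3 - <<'E'
from grip import *
S=eyes.read_camera("scene");W=eyes.read_camera("wrist")
e=tri([ray(S,(199,353.7)),ray(W,(174,255.9))]);p=env.state()["eef_pos"];d=e-p;print(e,proj(S,e),"along x",d@[.352,.936,0],"y",d@[.936,-.352,0],"z",d[2])
E
python3 g.py 513.4 154.6 233
```

```text
[408.  249.8 255.4] [199.  353.8] along x 48.65270294198939 y 0.1332062773385546 z 22.233421453362553
t 25.0 pos [390.8 204.3 233.2] rot [180.    0.   69.4] F [-0.3  0.5 -3.9] open 0.106 grip 30.0
units [-0.06  2.2   0.  ] turn
```

Pail level, grip centred in the pads; the red tips are at scene crop (167,165) and (190,206), with nothing in between. I advance over the V.

```bash
python3 -m inch '[[[-0.06,0.1,0],0,1],[[0,0.2,0],0,1],[[0,0.25,0],0,1],[[0,0.3,0],0,1],[[0,0.3,0],0,1],[[0,0.3,0],0,1],[[0,0.3,0],0,1],[[0,0.25,0],0,1],[[0,0.15,0],0,1],[[0,0.05,0],0,1]]'; python3 -m inch '[[[0,0,0.05],0,1],[[0,0,0.07],0,1],[[0,0,0.07],0,1],[[0,0,0.07],0,1],[[0,0,0.05],0,1],[[0,0,0.04],0,1],[[0,0,0.04],0,1],[[0,0,0.03],0,1],[[0,0,0],0,1],[[0,0,0],0,1]]'; python3 g.py 513.4 154.6 200 69.4
```

```text
t: 26.25
eef_pos: [513.4, 154.3, 233.1]
tcp_rot: [-3.141, 0.0, 1.211]
ft_force: [0.1, 0.8, -3.2]
opening: 0.106
grip_force: 30.0
t: 27.5
eef_pos: [513.2, 154.5, 208.1]
tcp_rot: [3.141, -0.0, 1.211]
ft_force: [0.7, 0.5, -3.6]
opening: 0.109
grip_force: 30.0
t 27.5 pos [513.2 154.5 208.1] rot [180.   -0.   69.4] F [ 0.7  0.5 -3.6] open 0.109 grip 30.0
units [0.   0.   0.13] turn 0.0
```

```bash
python3 -m inch '[[[0,0,0.02],0,1],[[0,0,0.02],0,1],[[0,0,0.02],0,1],[[0,0,0.02],0,1],[[0,0,0.02],0,1],[[0,0,0.01],0,1],[[0,0,0],0,1],[[0,0,0],0,1],[[0,0,0],0,1],[[0,0,0],0,1]]'
python3 - <<'E'
from grip import *
S=eyes.read_camera("scene");W=eyes.read_camera("wrist")
save({"pixels":np.hstack([cv2.resize(S["pixels"][160:280,230:350],(400,400),interpolation=cv2.INTER_CUBIC),cv2.resize(W["pixels"],(400,400))])},"pics/c9.png")
E
```

```text
t: 28.75
eef_pos: [513.2, 154.5, 201.4]
tcp_rot: [3.141, 0.0, 1.211]
ft_force: [0.6, -1.0, -3.5]
opening: 0.107
grip_force: 30.0
```

View pics/c9.png

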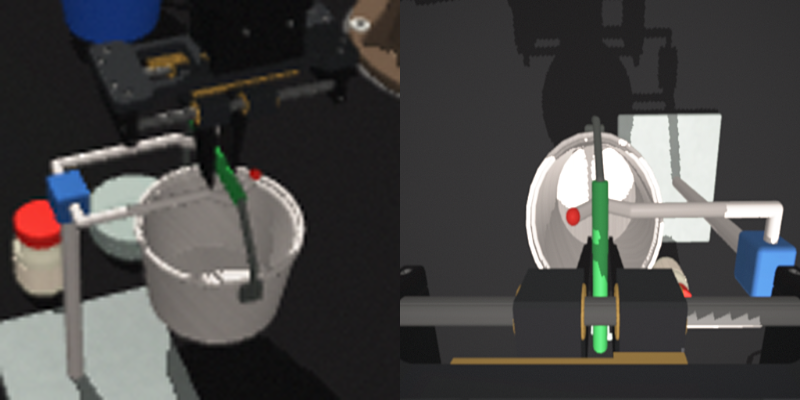

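The grip is behind the red tip and over the V (wrist crop tip (572,215), grip at column 600). I lower on in small steps, watching the force.

```bash
python3 -m inch '[[[0,0,0.01],0,1],[[0,0,0.01],0,1],[[0,0,0.01],0,1],[[0,0,0],0,1],[[0,0,0],0,1],[[0,0,0],0,1],[[0,0,0],0,1],[[0,0,0],0,1],[[0,0,0],0,1],[[0,0,0],0,1]]'; python3 -m inch '[[[0,0,0.01],0,1],[[0,0,0.01],0,1],[[0,0,0.01],0,1],[[0,0,0],0,1],[[0,0,0],0,1],[[0,0,0],0,1],[[0,0,0],0,1],[[0,0,0],0,1],[[0,0,0],0,1],[[0,0,0],0,1]]'
```

```text
t: 30.1
eef_pos: [513.7, 154.4, 200.0]
tcp_rot: [3.14, -0.001, 1.211]
ft_force: [4.9, -1.3, 4.4]
opening: 0.103
grip_force: 30.0
t: 31.35
eef_pos: [514.3, 154.4, 198.9]
tcp_rot: [3.138, -0.001, 1.211]
ft_force: [5.1, -3.5, 9.7]
opening: 0.108
grip_force: 30.0
```

Seated: the stand carries the load, with the force changed by about +13 N. I ease off a little and open slowly.

```bash
python3 -m inch '[[[0,0,-0.02],0,1],[[0,0,0],0,0.9],[[0,0,0],0,0.75],[[0,0,0],0,0.7],[[0,0,0],0,0.65],[[0,0,0],0,0.6],[[0,0,0],0,0.5],[[0,0,0],0,0.4],[[0,0,0],0,0.3],[[0,0,0],0,0.3]]'
python3 - <<'E'
from grip import *
S=eyes.read_camera("scene");W=eyes.read_camera("wrist")
c=proj(S,(513,154,218)).astype(int);gs=ends(S,(c[0]-25,c[0]+25,c[1]-25,c[1]+25),"g");gw=ends(W,(120,384,150,480),"g")
a=gs[1] if gs[1][0]>gs[2][0] else gs[2];b=gw[1] if gw[1][0]<gw[2][0] else gw[2]
e=tri([ray(S,a),ray(W,b)]);d=e-[513.4,154.6,218];print(gs,gw,e,"stand y",d@[.352,.936,0],"x",d@[.936,-.352,0],"z",d[2],proj(S,e)-a)
save({"pixels":np.hstack([cv2.resize(S["pixels"][160:280,230:350],(400,400),interpolation=cv2.INTER_CUBIC),cv2.resize(W["pixels"],(400,400))])},"pics/c10.png")
E
```

```text
t: 32.6
eef_pos: [513.1, 154.5, 199.0]
tcp_rot: [3.142, 0.0, 1.211]
ft_force: [-1.1, -0.9, -0.0]
opening: 0.346
grip_force: 0.0
(array([210. , 295.2]), array([199.3, 289.4]), array([220.5, 301. ]), 91) (array([245.4, 258.5]), array([173. , 257.9]), array([338. , 259.3]), 2528) [531.5 199.6 219.2] stand y 48.468803669454786 x 1.0976506056510482 z 1.2051411087573172 [0.  0.1]
```

The grip is released and within about 1 mm of the seat. I withdraw straight up.

```bash
python3 -m inch '[[[0,0,0],0,0],[[0,0,0],0,-0.1],[[0,0,-0.05],0,-0.1],[[0,0,-0.1],0,-0.1],[[0,0,-0.2],0,-0.1],[[0,0,-0.3],0,-0.1],[[0,0,-0.4],0,-0.1],[[0,0,-0.5],0,-0.1],[[0,0,-0.4],0,-0.1],[[0,0,0],0,-0.1]]'
python3 - <<'E'
from grip import *
S=eyes.read_camera("scene");W=eyes.read_camera("wrist")
c=proj(S,(513,154,218)).astype(int);gs=ends(S,(c[0]-25,c[0]+25,c[1]-25,c[1]+25),"g");gw=ends(W,(100,384,150,480),"g")
x=tri([ray(S,gs[0]),ray(W,gw[0])]);print(gs,gw,x)
save({"pixels":np.hstack([cv2.resize(S["pixels"][160:280,230:350],(400,400),interpolation=cv2.INTER_CUBIC),cv2.resize(W["pixels"],(400,400))])},"pics/c11.png")
E
```

```text
t: 33.95
eef_pos: [513.5, 154.6, 318.1]
tcp_rot: [3.138, -0.002, 1.211]
ft_force: [0.2, -0.3, -0.2]
opening: 0.547
grip_force: 0.0
(array([207.3, 293.7]), array([194.7, 286.5]), array([220.3, 301.2]), 122) (array([194.9, 257.4]), array([145., 257.]), array([247. , 257.8]), 1050) [516.9 157.5 223.8]
```

View pics/c11.png

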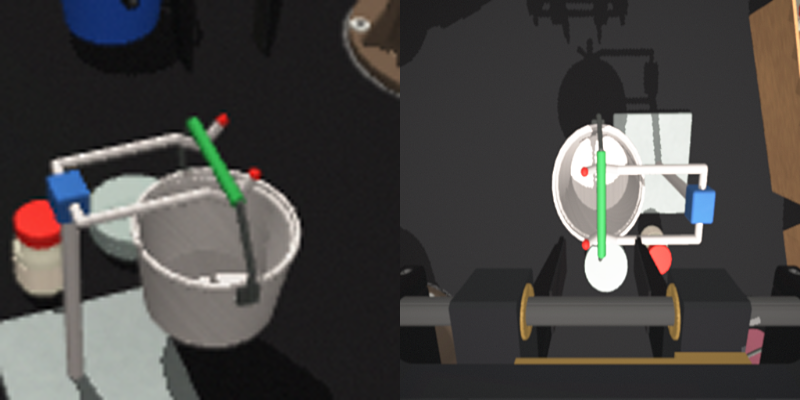

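The pail hangs upright, with the grip (crop (190,120) to (240,197)) lying in both prongs behind the red tips, and the robot is clear. I let it settle and hand in.

```bash
python3 -m inch '[[[0,0,0],0,-0.1],[[0,0,0],0,-0.1],[[0,0,0],0,-0.1],[[0,0,0],0,-0.1],[[0,0,0],0,-0.1],[[0,0,0],0,-0.1],[[0,0,0],0,-0.1],[[0,0,0],0,-0.1],[[0,0,0],0,-0.1],[[0,0,0],0,-0.1]]' >/dev/null; python3 -c "from cell import env; print(env.job_done())"
```

```text
the job is handed in; nothing more can be done
None
```

The job is handed in: the steel pail hangs upright and free on the stand with its grip in both prongs; no verdict came back, and while I raised the bail the pail briefly leaned about 28° (limit 34°) before I set it flat and finished the swing.

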